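Clip the bread board into its sprung holder

ROBOT

A 7-joint arm with a two-finger parallel gripper is mounted at the origin on the work surface. World frame = base frame: x ahead of the robot, y to its left, z up, the work surface at z = 0. Lengths are in m, angles in degrees, forces in N, time in s.
With the tool pointing down it reaches from about 0.425 to 0.875 m from the base axis. Payload 4.7 kg.
Tool frame: the origin (TCP) lies midway between the tips of the shut fingers; the grasp point (between the pads) lies 19 mm behind it; z points along the fingers, y is the line along which they close (so a half turn about z gives the same grasp; the last joint's range is limited). The gripper opens to 87 mm and grips with 3 to 60 N. Pads are 19 mm wide; open, the fingers measure 117 mm over their backs; the gripper's body (75 mm by 190 mm) begins 51 mm behind the grasp point.
Start: joints at [77.011, 18.392, -4.016, 83.108, 1.295, 78.541, -3.26], TCP at [0.155, -0.631, 0.223] pointing down, gripper open.
Joint ranges: [-163.93, 163.93], [-17.29, 119.83], [-79.2, 71.16], [3.27, 140.29], [-89.18, 269.18], [5.43, 117.66], [-154.24, 154.24]. Speed limits (degrees/s): [147.25, 147.25, 180, 180, 180, 180, 180].

INTERFACE

Orientations are given as [roll, pitch, yaw] about the fixed x, y, z axes, in that order (R = Rz(yaw) Ry(pitch) Rx(roll)).
In Python, from cell import env, viewer, boxes_of, masks_of gives the robot as it stands. The module is installed in compiled form; this text tells all that it offers.
- The arm moves only by the tool apply_moves, never from a script. Its argument "moves" is a list of rows, each a list of 7 numbers: the shift along the tool's x, y, z scaled (see below), then the turn, a rotation vector about the tool's x, y, z scaled (see below), then the opening, from 0 (shut) to 1 (fully open). A call has 1 to 20 rows; each row is the pose to reach, as a shift and turn from the pose commanded when the call began, along the tool's axes at that moment; what a row does not reach only later rows make up. The controller multiplies each number of a shift by 0.2 m and each number of a turn by 1.5 rad. A row lasts 1/10 s, in which the tool goes at most 50 mm and 8.59 degrees, less where a joint would pass 70% of its speed; a pose out of reach is approached as far as the arm can. A call with a number of a shift or a turn outside -1 to 1 is refused whole. A call with a gripper value outside its range is refused whole. The fingers move at their own pace and stop on an object; "grip_force" is the grip in N (left out, the last holds). Time passes only in rows, so rows that repeat a pose let the fingers close. It gives the time, the measured TCP pose, the force, the opening and the grip force at its end, in the units of the state.
- env.get_obs(): the state, without advancing time (a new reading comes with each control period).
- viewer.read_camera(name): name is "side" or "top"; returns the picture (480x640x3 uint8, red, green, blue); there is no depth.
- viewer.get_calibration(name): a dict with "fov_y" (degrees; the focal length in pixels is half the picture's height over the tangent of half this angle, whatever the lens; pixels are square), "cx", "cy" (the principal point, pixels), "k1" (the pictures are not rectified: a ray, as slopes to the right and down, at radius r is drawn at 1 + k1 r^2 times it, then the intrinsics apply), "position" and "orientation" of the camera in the world. Camera axes: x right, y up, looking along -z (the intrinsics and any distortion apply to the point x, -y, -z); pixel columns grow to the right and rows downward; lengths in m; the calibration is good to about 2 mm. A picture is of the moment at which its call begins. get_calibration takes no time and is no camera call.
- env.sign_off(): hands the job in; it is judged then, once.
Trained networks look in the newest picture that a camera, given by its name, has taken for a name from the list of things; names that differ only in an ending like _2 or _b are one class to them, and where a whole thing is asked for, a point or a joint stands for the part that bears it (a point fixed in the world has none). Each returns a list of dicts, best first, with "conf" (0 to 1); they miss things now and then, are a little off and sometimes report something else, mostly with a low value. They report only what shows in the picture. A call takes as long as a camera call. They do not tell look-alikes from the thing itself.
- boxes_of(camera, target): "location" ([column, row] in pixels, amid what is visible of it).
- masks_of(camera, target): "pixels" (480x640 bool, what is visible of it) and "location" ([column, row] in pixels, amid what is visible of it).
The state is a dict: "time_s": time; "qpos": joint angles; "joint_velocities": joint speeds; "effort": joint torques, N m; "tool_pos": TCP position; "tool_rot": TCP orientation; "force": force on the tool from outside, world axes, zero at the start; "wrist_torque": the same for the moment, N m; "grip_width": finger opening in m; "grasp_force": force on a finger pad.
Only numpy, scipy, OpenCV 4.12 (cv2) and the standard library are available. Lean on these libraries where they do the work, as an engineer would, in place of code of your own. Each camera call takes 0.05 s, during which the arm holds its last target. There are 200 camera calls.

TASK

Take the small bread board from the wooden rack and fit it into the sprung board holder: with its other end held up, push one end under the lip of a jaw and drive that jaw back, lower the other end inside the lip of the opposite jaw, then let go so that the springs centre the board, flat and square on both ledges under both lips. Push gently: do not run a jaw hard into its stop, never press on the holder with more than about 3 kg, and leave the egg cups, glasses and other things alone.

Things in the scene. Friction and masses are not known exactly. Their poses are not given: they have to be found in the camera images.
- board: pale wooden bread board, 200 (own x) by 58 (own y) by 12 mm (z), about 0.13 kg; ends alike. Origin at the centre of its underside, z up. It lies across the rack's two bars, underside 22 mm over the table, its middle clear at the long sides and below (only a 16 mm wide, 6 mm high spine joins the bars). Grasp it across the 58 mm at its middle.
- rack: fixed low wooden rack: two bars 22 mm wide, 100 mm long, 22 mm high, lying along its y at x = -62 and +62 mm. Origin on the table, z up. It and the holder may swap sides of the table.
- holder: fixed sprung board holder: dark wooden base 340 (own x) by 90 (own y) by 12 mm; on it a 24 mm wide metal rail along x, top 14 mm below the ledges, with two alike jaws facing each other, 50 mm wide (y, centred). Origin on the table under the base's centre, z up. Steel spring blocks stand 33 mm outward of the jaw walls, tops 18 mm over the ledges.
- holder_nominal (a point): nominal point midway between the jaws at the level of the ledges' tops, 40 mm over the table; fixed to the base, axes as the holder's. The real rail is up to 6 mm higher or lower (height screw) and up to 6 mm off along the holder's x; neither is measured, so feel for it.
- jaw_a (a joint): how far the jaw at the holder's -x end is pushed outward (-x), m: 0 at rest, hard stop at 0.019. Spring 500 N/m with 1 N preload: 8 N at 14 mm, 10.5 N at the stop. With this jaw pushed 14.5 mm or more the board's other end passes inside the other jaw's lip. A centred board leaves both jaws at 4 mm.
- jaw_b (a joint): the same for the jaw at +x, pushed to +x. Each jaw is a C: upright wall, ledge reaching 30 mm inward from it, 16 mm high slot over the ledge, and above it a lip 4 mm thick reaching 6 mm inward (flat, no lead-in). At rest the walls are 192 mm apart, 96 mm from the rail's middle; the lips 180 mm apart. Board tilted about 0.13 to 0.17 rad enters and clears the other lip.
- eggcup1: white egg cup, 49 mm across, 48 mm high, standing near the holder; origin under its foot. Leave alone.
- eggcup2: the same kind of egg cup, standing near the rack. Leave alone.
- spatula: black kitchen spatula lying at the near left; origin on its underside. Leave alone.
- tumbler1: clear glass, 66 mm across, 85 mm high, standing at the far side. Leave alone.
- tumbler2: the same kind of glass. Leave alone.
- jar: glass jar with wooden lid, 64 mm across, 90 mm high. Leave alone.
- bowl: glass bowl, 110 mm across, 50 mm high. Leave alone.
Mind the look-alikes: they are no part of the job. There is more than one size of the board; the job needs the smaller. There is more than one size of the rack; the one meant has the size given above.

How it is judged (in metres and radians):
On the way, in this order (a step that is already met when the one before it is completed fails the run):
1. the board is held clear of the rack (height (world z) of board above 0.045 m and contact force between board and the fingers above 1 N and horizontal distance between board and rack above 0.08 m), for 0.1 s.
2. one end of the board drives a jaw back at least 12 mm while the other end is held up (value of joint any of jaw_a, jaw_b above 0.012 m and angle between the z axis of board and the z axis of holder, either way round above 0.06 rad and contact force between board and holder above 1 N), for 0.1 s.
At the end, for the whole second after the job is handed in: The board is under both lips, on both ledges: each jaw pushed out 2 to 6 mm; underside 32 to 48 mm over the table; within 9 mm of the holder's centre line, square to it within 0.06 rad, level within 0.035 rad, at rest, released (value of joint jaw_a between 0.002 and 0.006 m and value of joint jaw_b between 0.002 and 0.006 m and z of board in the frame of holder between 0.032 and 0.048 m and y of board in the frame of holder between -0.009 and 0.009 m and angle between the x axis of board and the x axis of holder, either way round below 0.06 rad and angle between the z axis of board and the z axis of holder, either way round below 0.035 rad and linear speed of board below 0.02 m/s and contact force between board and the fingers below 0.1 N); the robot touches nothing.
It fails at once if the board or the robot presses on the holder (base, rail or jaws) with more than 30 N (contact force between any of board, the arm, the fingers and holder above 30 N).
It fails at once if an egg cup, glass, jar, bowl or the spatula is shifted by more than 20 mm (distance of any of eggcup1, eggcup2, spatula, tumbler1, tumbler2, jar, bowl from where it was at the start of the episode above 0.02 m).
It also fails if it takes over 58 s, if anything falls off the work surface, if the arm or the gripper's body presses on something with over 40 N, if the wrist force passes 120 N, or if a joint passes its speed limit or range.

## Working session

There is one attempt and no reset: what is moved stays moved. The work goes in short steps, Python scripts to look and compute and a tool call to move; the robot and the scene stay as the last step left them, time stands still between calls to the robot, and variables do not carry over. Pictures are saved under pics/ and viewed, at most 10 in all, crops included, and the job is handed in when it is done.

Besides the shell and the picture viewer there is one more tool, called after "Emit:" by a JSON object that holds its "api" and its "payload", one argument or row to a line. apply_moves: Moves the arm, as the interface text tells. Shifts and turns lie within -1 to 1; 1 stands for 0.2 m of shift or 1.5 rad of turn. Its arguments: {"type":"object","properties":{"moves":{"type":"array","items":{"type":"array","items":{"type":"number","minimum":-1,"maximum":1}}},"grip_force":{"type":"number"}},"required":["moves"]}

```bash
mkdir -p pics
python3 - <<'E'
from cell import env, viewer, boxes_of, masks_of
import cv2
o=env.get_obs()
print({k:o[k] for k in('time_s','tool_pos','tool_rot','force','grip_width')})
for c in('side','top'):
    im=viewer.read_camera(c); cv2.imwrite(f'pics/{c}0.png',im[...,::-1]); print(c,viewer.get_calibration(c))
E
```

```text
{'time_s': 0.0, 'tool_pos': array([ 0.15484327, -0.63071607,  0.22146052]), 'tool_rot': array([-1.79890234e+02,  5.65775023e-03,  1.38009630e+01]), 'force': array([ 0.80696989, -0.47104899, -0.32558603]), 'grip_width': 0.08708327216258537}
side {'fov_y': 46.35871020280811, 'cx': 315.3833760991414, 'cy': 234.11289701386727, 'k1': 0.056001022095934785, 'position': array([0.26598474, 0.88960578, 0.78948813]), 'orientation': array([  48.62900896,    0.51531193, -165.61628371])}
top {'fov_y': 45.76417152921724, 'cx': 318.72036625412426, 'cy': 238.3659437445962, 'k1': -0.0263466521755516, 'position': array([0.24397876, 0.08148182, 1.37776508]), 'orientation': array([  9.97046792,   1.8369139 , -91.15277668])}
```

View pics/side0.png

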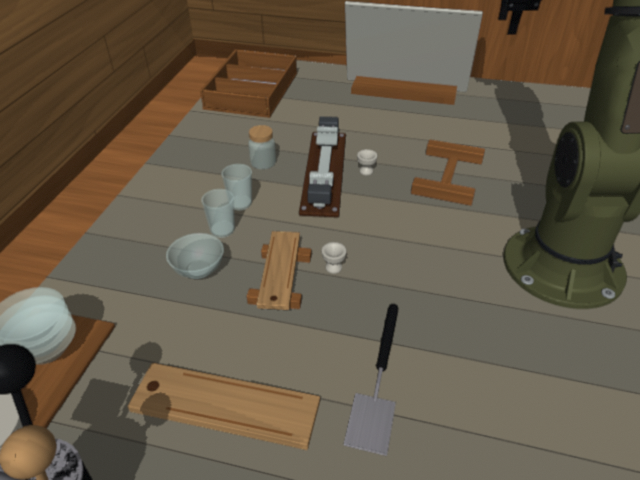

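View pics/top0.png

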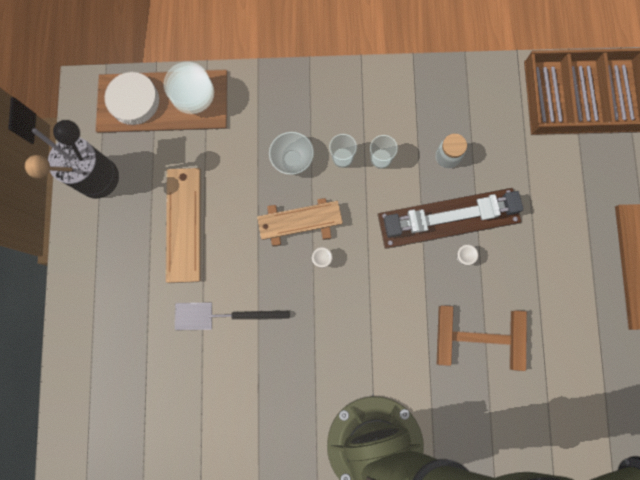

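The board meant is the one lying on two bars, at side (279,270) and top (300,220). The board at side (225,402), top (183,225), is larger and lies loose, and the rack at top (482,338) is empty with wider bar spacing. The holder is at side (324,172), top (452,216). I'll measure and make the confirming crop.

```bash
cat > h.py <<'E'
import numpy as np, cv2
from scipy.spatial.transform import Rotation as R
from cell import env, viewer, boxes_of, masks_of
C={c:viewer.get_calibration(c) for c in('side','top')}
def cam(c):
    k=C[c]; f=240/np.tan(np.radians(k['fov_y'])/2)
    return k,f,R.from_euler('xyz',k['orientation'],degrees=True).as_matrix()
def ray(c,uv):
    k,f,M=cam(c); uv=np.atleast_2d(np.asarray(uv,float))
    d=(uv-[k['cx'],k['cy']])/f; s=d.copy()
    for _ in range(10): s=d/(1+k['k1']*(s**2).sum(1,keepdims=True))
    return np.array(k['position']),np.c_[s[:,0],-s[:,1],-np.ones(len(s))]@M.T
def proj(c,P):
    k,f,M=cam(c); q=(np.atleast_2d(P)-k['position'])@M
    s=np.c_[q[:,0],-q[:,1]]/-q[:,2:]
    return s*(1+k['k1']*(s**2).sum(1,keepdims=True))*f+[k['cx'],k['cy']]
def plane(c,uv,z):
    o,d=ray(c,uv); return (o+d*((z-o[2])/d[:,2])[:,None])[:,:2]
def tri(uvs,uvt):
    o1,d1=ray('side',uvs); o2,d2=ray('top',uvt); out=[]
    for a,b in zip(d1,d2):
        t=np.linalg.lstsq(np.c_[a,-b],o2-o1,rcond=None)[0]
        p,q=o1+a*t[0],o2+b*t[1]; out.append(np.r_[(p+q)/2,np.linalg.norm(p-q)])
    return np.array(out)
E
python3 - <<'E'
from h import *
np.set_printoptions(precision=4,suppress=True)
for c in C: im=viewer.read_camera(c)
Z=dict(board=.034,holder=.012,rack=.022,eggcup1=.024,bowl=.025)
for n in Z:
  for c in C:
    for r in masks_of(c,n)[:3]:
        ys,xs=np.nonzero(r['pixels']); 
        if len(xs)<10: continue
        P=plane(c,np.c_[xs,ys],Z[n]).astype(np.float32)
        q=cv2.minAreaRect(P); bx=cv2.boxPoints(q)
        e=max((bx[1]-bx[0],bx[2]-bx[1]),key=np.linalg.norm)
        print(n,c,round(r['conf'],2),np.array(r['location']),'ctr',np.array(q[0]),'size',np.array(q[1]),'yaw',np.degrees(np.arctan2(e[1],e[0])))
s=cv2.imread('pics/side0.png')[120:320,180:420]; t=cv2.imread('pics/top0.png')[160:280,240:540]
a=cv2.resize(s,(480,400),interpolation=cv2.INTER_CUBIC); 
cv2.imwrite('pics/c_side.png',cv2.resize(s,(720,600),interpolation=cv2.INTER_CUBIC)); cv2.imwrite('pics/c_top.png',cv2.resize(t,(800,320),interpolation=cv2.INTER_CUBIC))
E
```

```text
board side 0.65 [226.6 407.9] ctr [0.5234 0.4672] size [0.2822 0.0897] yaw 1.3007903
board side 0.58 [277.6 268.6] ctr [0.5285 0.1706] size [0.0589 0.2069] yaw -80.01471
board top 0.97 [295.2 220.1] ctr [0.5277 0.1668] size [0.0643 0.2026] yaw -79.39627
board top 0.93 [183.4 226.6] ctr [0.525  0.4491] size [0.2825 0.0827] yaw 0.9167269
holder side 0.73 [323.4 174.1] ctr [ 0.5367 -0.2352] size [0.09   0.4358] yaw -80.34336
holder top 0.59 [449.4 216.8] ctr [ 0.5292 -0.2051] size [0.094  0.3555] yaw -80.38018
rack side 0.66 [298.6 294.5] ctr [0.5247 0.1779] size [0.104 0.163] yaw -82.74476
rack side 0.59 [446.6 178.9] ctr [ 0.2411 -0.2514] size [0.2465 0.1408] yaw 85.30146
rack top 0.88 [477.8 336.4] ctr [ 0.2374 -0.2548] size [0.2071 0.1383] yaw 84.489334
rack top 0.59 [276.8 234.7] ctr [0.5253 0.1691] size [0.1026 0.1452] yaw -83.83427
eggcup1 side 0.8 [366.6 161.3] ctr [ 0.4333 -0.2391] size [0.0442 0.1078] yaw -78.83843
eggcup1 side 0.77 [331.3 259.5] ctr [0.4352 0.1084] size [0.044  0.0797] yaw -76.202415
eggcup1 top 0.79 [322.2 257.9] ctr [0.4361 0.1144] size [0.0458 0.0461] yaw -1.3649482
eggcup1 top 0.67 [465.9 254.8] ctr [ 0.4347 -0.2337] size [0.0476 0.0512] yaw -3.5283964
bowl side 0.85 [194.8 256. ] ctr [0.7067 0.1687] size [0.1143 0.1262] yaw -76.201164
bowl side 0.7 [332.4 255.6] ctr [0.436  0.1095] size [0.0459 0.0852] yaw -76.12545
bowl side 0.42 [319.3 177.6] ctr [ 0.525  -0.1443] size [0.0516 0.0474] yaw 13.121125
bowl top 0.97 [292.5 156.9] ctr [0.7006 0.1861] size [0.1074 0.1094] yaw -1.0300318
bowl top 0.64 [490.  207.1] ctr [ 0.5515 -0.3014] size [0.0538 0.0678] yaw -78.03594
```

View pics/c_side.png

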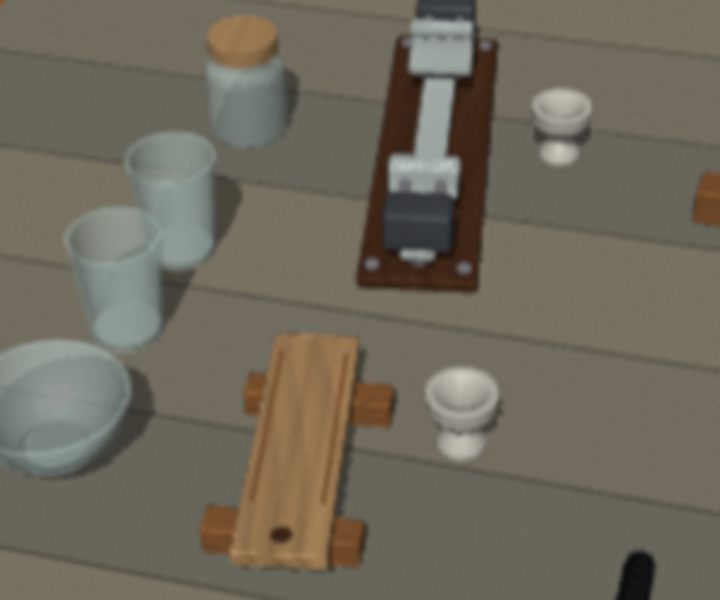

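View pics/c_top.png

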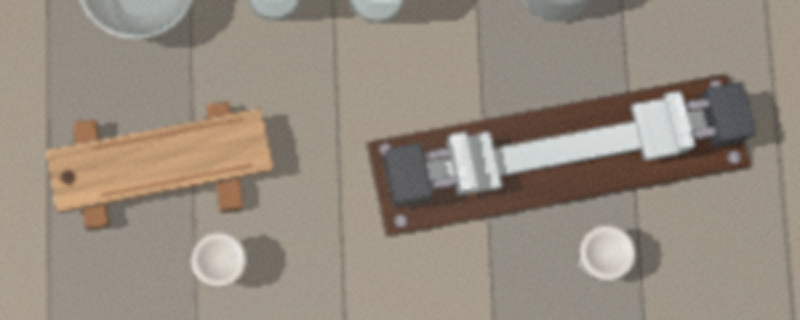

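Confirmed: the board on the rack is about 200 x 60 mm, and its bars stick out at both sides (top crop, bars at x 90 and 225). The holder is the dark base with two jaws. Next come corner heights from both views.

Run:
```python
from h import *
np.set_printoptions(precision=4,suppress=True)
T=lambda p:np.array(p)/2.6667+[240,160]; S=lambda p:np.array(p)/3+[180,120]
bt=T([(47,152),(58,211),(258,110),(271,168)]); bs=S([(233,553),(325,565),(275,335),(357,340)])
B=tri(bs,bt); print(B,B.mean(0)); d=B[2:].mean(0)-B[:2].mean(0); print('L',np.linalg.norm(d[:2]),'yaw',np.degrees(np.arctan2(d[1],d[0])))
ht=T([(368,143),(387,235),(727,75),(750,165)]); hs=S([(360,283),(477,289),(400,38),(497,40)])
H=tri(hs,ht); print(H,H.mean(0)); 
Pt=plane('top',ht,.012); print(Pt,Pt.mean(0)); d=Pt[2:].mean(0)-Pt[:2].mean(0); print('L',np.linalg.norm(d),'yaw',np.degrees(np.arctan2(d[1],d[0])))
Ps=plane('side',hs,.012); print(Ps,Ps.mean(0))
# enhance holder crops
t=viewer.read_camera('top')[180:250,370:530,::-1]; s=viewer.read_camera('side')[110:220,290:360,::-1]
a=cv2.resize(t,None,fx=5,fy=5,interpolation=cv2.INTER_LANCZOS4); 
b=cv2.resize(s,None,fx=5.4,fy=5.4,interpolation=cv2.INTER_LANCZOS4)
cv2.imwrite('pics/h_top.png',a); cv2.imwrite('pics/h_side.png',b)
for n in('tumbler1','jar'):
  for r in boxes_of('top',n): print(n,r['conf'],plane('top',[r['location']],.05))
```

```text
[[0.5386 0.2673 0.0324 0.0012]
 [0.4846 0.2582 0.0263 0.0008]
 [0.573  0.0745 0.0339 0.0031]
 [0.5186 0.0639 0.032  0.0017]] [0.5287 0.166  0.0311 0.0017]
L 0.1965430444731209 yaw -79.97721515594996
[[ 0.5438 -0.0267  0.0056  0.001 ]
 [ 0.4581 -0.0407  0.0053  0.0004]
 [ 0.5992 -0.3601  0.0084  0.0002]
 [ 0.5141 -0.3736  0.0103  0.0014]] [ 0.5288 -0.2003  0.0074  0.0008]
[[ 0.5428 -0.0261]
 [ 0.4569 -0.0401]
 [ 0.5981 -0.3589]
 [ 0.5131 -0.3731]] [ 0.5277 -0.1996]
L 0.3375410186168276 yaw -80.49417175746729
[[ 0.541  -0.0192]
 [ 0.4567 -0.0328]
 [ 0.5978 -0.3544]
 [ 0.5143 -0.371 ]] [ 0.5275 -0.1943]
tumbler1 0.96 [[0.6989 0.0554]]
tumbler1 0.58 [[ 0.6946 -0.0378]]
jar 0.97 [[ 0.6835 -0.2148]]
jar 0.36 [[ 0.4275 -0.2248]]
```

View pics/h_top.png

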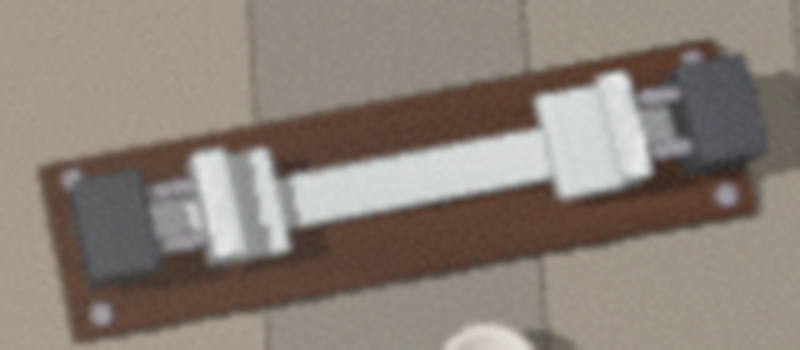

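View pics/h_side.png

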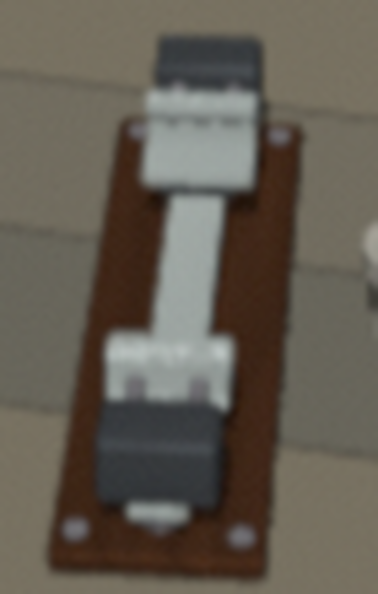

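Emit:
{"api": "apply_moves", "payload": {
  "moves": [
    [0.2,-0.2,0,0,0,-0.1,1],
    [0.4,-0.4,0,0,0,-0.2,1],
    [0.6,-0.6,0,0,0,-0.3,1],
    [0.8,-0.8,0,0,0,-0.3,1],
    [0.9,-1,0,0,0,-0.3,1],
    [0.9,-1,0,0,0,-0.3,1]
  ]
}}

```text
time_s: 1.5
tool_pos: [0.2847, -0.3896, 0.2229]
tool_rot: [-180.0, -0.0, 39.9]
force: [-0.1, 0.0, 0.7]
grip_width: 0.087
grasp_force: 0.0
```

Emit:
{"api": "apply_moves", "payload": {
  "moves": [
    [0.25,-0.06,0,0,0,-0.1,1],
    [0.5,-0.12,0,0,0,-0.2,1],
    [0.75,-0.18,0,0,0,-0.3,1],
    [1,-0.25,0,0,0,-0.3,1],
    [1,-0.25,0,0,0,-0.3,1]
  ]
}}

```text
time_s: 2.0
tool_pos: [0.4081, -0.2225, 0.2233]
tool_rot: [179.9, -0.1, 65.9]
force: [0.3, 0.7, 0.1]
grip_width: 0.0869
grasp_force: 0.0
```

Emit:
{"api": "apply_moves", "payload": {
  "moves": [
    [0.25,-0.03,0,0,0,-0.1,1],
    [0.5,-0.05,0,0,0,-0.2,1],
    [0.75,-0.1,0,0,0,-0.3,1],
    [1,-0.1,0,0,0,-0.3,1],
    [1,-0.1,0,0,0,-0.3,1],
    [1,-0.1,0,0,0,-0.3,1]
  ]
}}

```text
time_s: 2.6
tool_pos: [0.4699, -0.0377, 0.2227]
tool_rot: [180.0, 0.0, 91.3]
force: [0.5, -0.5, -0.1]
grip_width: 0.0872
grasp_force: 0.0
```

Run:
```python
from h import *
np.set_printoptions(precision=4,suppress=True)
o=env.get_obs(); print(o['tool_pos'],o['tool_rot'],o['qpos'])
T=lambda p:np.array(p)/5+[370,180]; S=lambda p:np.array(p)/5.4+[290,110]
# far ledge tip L,R corners; rows: (+x corner),( -x corner)
print(tri(S([(143,182),(257,186)]),T([(535,95),(563,197)])))
# far block near-top corners / far jaw lip inner edge corners
print(tri(S([(147,118),(258,122)]),T([(598,75),(627,180)])))
# near block top-face outer edge
print(tri(S([(98,440),(222,445)]),T([(70,178),(93,283)])))
print(tri(S([(160,38),(262,40)]),T([(738,58),(763,155)])))
c=np.array([.528,-.199]); u=np.array([.167,-.986])
for z in(.034,.04,.046):
  for p in(T([(549,146)]),T([(282,201)])): 
    q=plane('top',p,z)[0]-c; print(z,q@u,q@[.986,.167])
```

```text
[ 0.4699 -0.0377  0.2227] [179.9854   0.033   91.275 ] [ 44.1804  -2.6039 -41.1646 106.1531  -1.7349  75.797    4.7455]
[[ 0.5661 -0.2629  0.039   0.0008]
 [ 0.5154 -0.273   0.0383  0.0019]]
[[ 0.5707 -0.2888  0.0568  0.0009]
 [ 0.5202 -0.299   0.0557  0.    ]]
[[ 0.5261 -0.0359  0.0648  0.0001]
 [ 0.4767 -0.0445  0.0646  0.0019]]
[[ 0.5787 -0.3543  0.0603  0.0036]
 [ 0.5309 -0.3619  0.0614  0.0032]]
0.034 0.07155997662729749 0.002464052995482851
0.034 -0.059986049847951285 0.0007988311248966986
0.04 0.069793834888975 0.0014117774032570399
0.04 -0.06116482987194189 -0.0002460091414672868
0.046 0.06802769315065253 0.00035950181103123016
0.046 -0.06234360989593256 -0.0012908494078314862
```

Emit:
{"api": "apply_moves", "payload": {
  "moves": [
    [0.25,0.08,0.1,0,0,-0.05,1],
    [0.5,0.16,0.2,0,0,-0.1,1],
    [0.75,0.24,0.35,0,0,-0.1,1],
    [1,0.31,0.5,0,0,-0.1,1],
    [1,0.31,0.6,0,0,-0.1,1],
    [1,0.31,0.6,0,0,-0.1,1]
  ]
}}

```text
time_s: 3.2
tool_pos: [0.5245, 0.1645, 0.0971]
tool_rot: [-179.5, -0.2, 99.9]
force: [-0.5, -1.6, -0.4]
grip_width: 0.087
grasp_force: 0.0
```

Emit:
{"api": "apply_moves", "payload": {
  "moves": [
    [0,0,0.1,0,0,0,1],
    [0,0,0.2,0,0,0,1],
    [0,0,0.25,0,0,0,1],
    [0,0,0.25,0,0,0,1]
  ]
}}

```text
time_s: 3.6
tool_pos: [0.5273, 0.1603, 0.0515]
tool_rot: [-179.9, 0.1, 99.6]
force: [-0.4, -0.2, 0.3]
grip_width: 0.0873
grasp_force: 0.0
```

Run:
```python
from h import *
o=env.get_obs(); print(o['tool_pos'],o['tool_rot'],o['force'])
s=viewer.read_camera('side')[150:330,190:390,::-1]; t=viewer.read_camera('top')[170:280,240:360,::-1]
a=cv2.resize(s,(440,396),interpolation=cv2.INTER_CUBIC); b=cv2.resize(t,(360,330),interpolation=cv2.INTER_CUBIC)
im=np.zeros((396,800,3),np.uint8); im[:,:440]=a; im[:330,440:]=b; cv2.imwrite('pics/g.png',im)
```

```text
[0.5272637  0.16032903 0.05146497] [-1.79855304e+02  8.66298365e-02  9.95624016e+01] [-0.36517202 -0.24252145  0.34389299]
```

View pics/g.png

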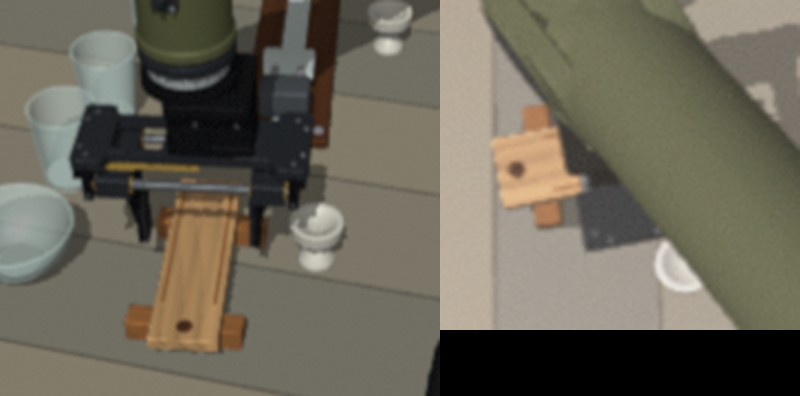

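The fingers straddle the board (tips at crop (145,235) and (258,240)) and clear of the egg cup at (318,235). I'll descend and grip.

Emit:
{"api": "apply_moves", "payload": {
  "moves": [
    [0.03,0,0.05,0,0,0,1],
    [0.03,0,0.1,0,0,0,1],
    [0.03,0,0.15,0,0,0,1],
    [0.03,0,0.19,0,0,0,1],
    [0.03,0,0.19,0,0,0,1]
  ]
}}

```text
time_s: 4.2
tool_pos: [0.5253, 0.1687, 0.0128]
tool_rot: [-179.8, 0.0, 99.8]
force: [0.1, -1.0, -0.5]
grip_width: 0.0867
grasp_force: 0.0
```

Emit:
{"api": "apply_moves", "payload": {
  "moves": [
    [0,0,0,0,0,0,0.6],
    [0,0,0,0,0,0,0.5],
    [0,0,0,0,0,0,0.5],
    [0,0,0,0,0,0,0.5],
    [0,0,0,0,0,0,0.5],
    [0,0,0,0,0,0,0.5]
  ],
  "grip_force": 50
}}

```text
time_s: 4.8
tool_pos: [0.527, 0.1692, 0.0148]
tool_rot: [179.9, 0.0, 99.7]
force: [0.6, 0.5, 0.9]
grip_width: 0.0573
grasp_force: 50.0
```

Emit:
{"api": "apply_moves", "payload": {
  "moves": [
    [0,0,-0.1,0,0,0,0.4],
    [0,0,-0.25,0,0,0,0.4],
    [0,0,-0.5,0,0,0,0.4],
    [0,0,-0.75,0,0,0,0.4],
    [0,0,-0.75,0,0,0,0.4],
    [0,0,-0.75,0,0,0,0.4]
  ],
  "grip_force": 60
}}

```text
time_s: 5.4
tool_pos: [0.527, 0.1691, 0.1653]
tool_rot: [179.9, 0.1, 99.7]
force: [-0.6, -0.0, -1.4]
grip_width: 0.0572
grasp_force: 60.0
```

Emit:
{"api": "apply_moves", "payload": {
  "moves": [
    [-0.15,0,0,0,0,0,0.4],
    [-0.3,0,0,0,0,0,0.4],
    [-0.5,0,0,0,0,0,0.4],
    [-0.7,0,0,0,0,0,0.4],
    [-0.9,0,0,0,0,0,0.4],
    [-1,0,0,0,0,0,0.4],
    [-1,0,0,0,0,0,0.4],
    [-1,0,0,0,0,0,0.4]
  ]
}}

```text
time_s: 6.2
tool_pos: [0.559, -0.0275, 0.1626]
tool_rot: [-179.8, -0.1, 99.7]
force: [0.1, 1.1, -1.0]
grip_width: 0.0574
grasp_force: 60.0
```

Run:
```python
from h import *
np.set_printoptions(precision=4,suppress=True)
o=env.get_obs(); print(o['tool_pos'],o['tool_rot'],o['force'],o['wrist_torque'],o['qpos'],o['grip_width'])
```

```text
[ 0.559  -0.0275  0.1626] [-179.8154   -0.1207   99.7199] [ 0.0792  1.0873 -0.9766] [ 0.0429 -0.0761  0.0427] [ 40.6931  14.7667 -46.4742  99.2449  11.1603  71.0031   1.1897] 0.05741066160919082
```

Emit:
{"api": "apply_moves", "payload": {
  "moves": [
    [-0.15,-0.07,0,0,0.03,0,0.4],
    [-0.3,-0.15,0,0,0.06,0,0.4],
    [-0.5,-0.22,0,0,0.1,0,0.4],
    [-0.71,-0.3,0,0,0.1,0,0.4],
    [-0.71,-0.3,0.15,0,0.1,0,0.4],
    [-0.71,-0.3,0.3,0,0.1,0,0.4],
    [-0.71,-0.3,0.42,0,0.1,0,0.4],
    [-0.71,-0.3,0.42,0,0.1,0,0.4],
    [-0.71,-0.3,0.42,0,0.1,0,0.4]
  ]
}}

```text
time_s: 7.1
tool_pos: [0.5254, -0.1761, 0.0805]
tool_rot: [-180.0, -8.7, 99.9]
force: [-0.2, 1.3, -0.9]
grip_width: 0.0576
grasp_force: 60.0
```

```bash
cat >> h.py <<'E'
c0=np.array([.528,-.199]); u=np.array([.167,-.986]); v=np.array([.986,.167])
def st():
    o=env.get_obs(); p=o['tool_pos']; d=p[:2]-c0; f=o['force']
    M=R.from_euler('xyz',o['tool_rot'],degrees=True).as_matrix()
    def w(s,vv,z): return M.T@np.array([*(c0+s*u+vv*v),z])-M.T@p
    k=M@[-.103,0,-.0075]+p; kp=M@[.097,0,-.0075]+p
    print('s %.4f v %.4f z %.4f tilt %.4f yaw %.2f | Fu %.2f Fv %.2f Fz %.2f | Qend s %.4f z %.4f Pend s %.4f z %.4f t %.2f w %.4f'%(d@u,d@v,p[2],np.arcsin(M[2,0]),np.degrees(np.arctan2(M[1,0],M[0,0])),f[:2]@u,f[:2]@v,f[2],(k[:2]-c0)@u,k[2],(kp[:2]-c0)@u,kp[2],o['time_s'],o['grip_width']))
    return o,M,w
E
python3 - <<'E'
from h import *
st()
s=viewer.read_camera('side')[100:240,270:400,::-1]; t=viewer.read_camera('top')[170:260,360:540,::-1]
im=np.zeros((520,800,3),np.uint8); im[:,:400]=cv2.resize(s,(400,520),interpolation=cv2.INTER_CUBIC)[:, :]; im[:200,400:]=cv2.resize(t,(400,200),interpolation=cv2.INTER_CUBIC); cv2.imwrite('pics/p.png',im); st()
E
```

```text
s -0.0230 v 0.0012 z 0.0805 tilt 0.1515 yaw 99.89 | Fu -1.31 Fv -0.03 Fz -0.93 | Qend s 0.0799 z 0.0724 Pend s -0.1178 z 0.1026 t 7.10 w 0.0576
s -0.0216 v 0.0021 z 0.0819 tilt 0.1490 yaw 99.85 | Fu 0.02 Fv -0.15 Fz -0.72 | Qend s 0.0813 z 0.0741 Pend s -0.1165 z 0.1038 t 7.20 w 0.0571
```

View pics/p.png

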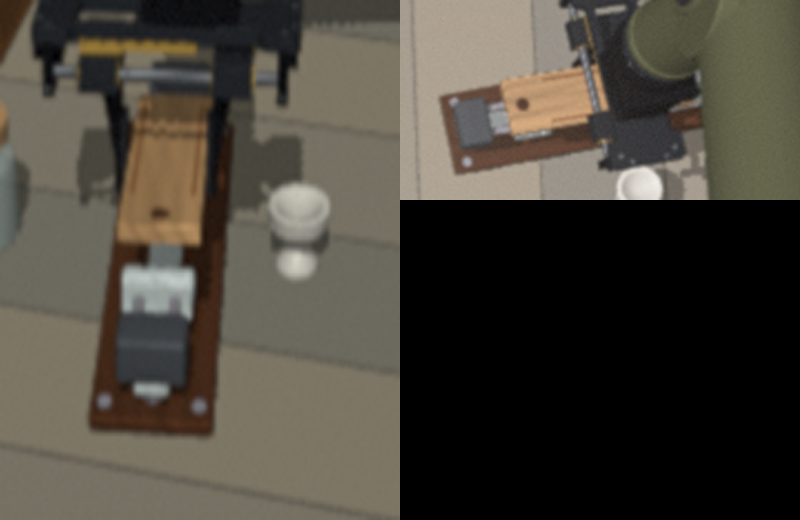

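Emit:
{"api": "apply_moves", "payload": {
  "moves": [
    [-0.006,0,0.04,0,0,0,0.4],
    [-0.012,0,0.08,0,0,0,0.4],
    [-0.018,0,0.12,0,0,0,0.4],
    [-0.018,0,0.12,0,0,0,0.4],
    [-0.018,0,0.12,0,0,0,0.4]
  ]
}}

```text
time_s: 7.7
tool_pos: [0.525, -0.178, 0.0559]
tool_rot: [-180.0, -8.6, 99.7]
force: [-0.4, 0.9, -0.5]
grip_width: 0.0575
grasp_force: 60.0
```

Run:
```python
from h import *
q=plane('top',[[408.2,218.2]],.116)[0]-c0; print('P end top seen s %.4f v %.4f'%(q@u,q@v))
st()
```

```text
P end top seen s -0.1153 v -0.0011
s -0.0212 v 0.0006 z 0.0559 tilt 0.1506 yaw 99.73 | Fu -0.92 Fv -0.24 Fz -0.52 | Qend s 0.0818 z 0.0479 Pend s -0.1160 z 0.0779 t 7.70 w 0.0575
```

Emit:
{"api": "apply_moves", "payload": {
  "moves": [
    [-0.0015,0,0.01,0,0,0,0.4],
    [-0.0015,0,0.01,0,0,0,0.4]
  ]
}}

```text
time_s: 7.9
tool_pos: [0.5253, -0.1781, 0.0542]
tool_rot: [-180.0, -8.6, 99.7]
force: [-0.7, -0.1, -1.4]
grip_width: 0.0572
grasp_force: 60.0
```

Emit:
{"api": "apply_moves", "payload": {
  "moves": [
    [-0.0015,0,0.01,0,0,0,0.4],
    [-0.0015,0,0.01,0,0,0,0.4]
  ]
}}

```text
time_s: 8.1
tool_pos: [0.5255, -0.1782, 0.0523]
tool_rot: [180.0, -8.6, 99.8]
force: [0.3, -0.9, -0.4]
grip_width: 0.0572
grasp_force: 60.0
```

Emit:
{"api": "apply_moves", "payload": {
  "moves": [
    [-0.001,0,0.005,0,0,0,0.4],
    [-0.001,0,0.005,0,0,0,0.4]
  ]
}}

```text
time_s: 8.3
tool_pos: [0.5256, -0.1781, 0.0515]
tool_rot: [180.0, -8.6, 99.8]
force: [0.4, 0.7, 0.9]
grip_width: 0.0572
grasp_force: 60.0
```

Emit:
{"api": "apply_moves", "payload": {
  "moves": [
    [-0.001,0,0.005,0,0,0,0.4],
    [-0.001,0,0.005,0,0,0,0.4]
  ]
}}

```text
time_s: 8.5
tool_pos: [0.5256, -0.1781, 0.0504]
tool_rot: [180.0, -8.6, 99.8]
force: [-0.5, 0.8, 2.8]
grip_width: 0.0575
grasp_force: 60.0
```

Emit:
{"api": "apply_moves", "payload": {
  "moves": [
    [-0.001,0,0.005,0,0,0,0.4],
    [-0.001,0,0.005,0,0,0,0.4],
    [-0.001,0,0.005,0,0,0,0.4]
  ]
}}

```text
time_s: 8.8
tool_pos: [0.5256, -0.1781, 0.0498]
tool_rot: [180.0, -8.6, 99.8]
force: [-1.2, 1.3, 5.7]
grip_width: 0.0577
grasp_force: 60.0
```

```bash
python3 -c "
from h import *
o=st()[0]; print(o['wrist_torque'])"
```

```text
s -0.0210 v 0.0012 z 0.0498 tilt 0.1497 yaw 99.75 | Fu -1.45 Fv -0.97 Fz 5.72 | Qend s 0.0820 z 0.0418 Pend s -0.1158 z 0.0717 t 8.80 w 0.0577
[-0.14203657  0.0801677   0.01312274]
```

Emit:
{"api": "apply_moves", "payload": {
  "moves": [
    [0.0026,0,-0.0173,0,0,0,0.4],
    [0.0026,0,-0.0173,0,0,0,0.4],
    [-0.015,0,-0.02,0,0,0,0.4],
    [-0.032,0,-0.0225,0,0,0,0.4],
    [-0.047,0,-0.025,0,0,0,0.4],
    [-0.047,0,-0.025,0,0,0,0.4],
    [-0.047,0,-0.025,0,0,0,0.4]
  ]
}}

```text
time_s: 9.5
tool_pos: [0.5269, -0.1888, 0.0525]
tool_rot: [-180.0, -8.6, 99.7]
force: [-0.0, -0.9, -0.4]
grip_width: 0.0574
grasp_force: 60.0
```

```bash
python3 -c "
from h import *
st()"
```

```text
s -0.0102 v 0.0006 z 0.0525 tilt 0.1494 yaw 99.70 | Fu 0.92 Fv -0.18 Fz -0.44 | Qend s 0.0928 z 0.0446 Pend s -0.1050 z 0.0744 t 9.50 w 0.0574
```

Emit:
{"api": "apply_moves", "payload": {
  "moves": [
    [-0.01,0,-0.0015,0,0,0,0.4],
    [-0.0198,0,-0.003,0,0,0,0.4],
    [-0.0198,0,-0.003,0,0,0,0.4],
    [-0.0198,0,-0.003,0,0,0,0.4]
  ]
}}

```text
time_s: 9.9
tool_pos: [0.5276, -0.1918, 0.0526]
tool_rot: [-180.0, -8.6, 99.8]
force: [0.2, 0.6, -1.3]
grip_width: 0.0576
grasp_force: 60.0
```

```bash
python3 -c "
from h import *
st()"
```

```text
s -0.0071 v 0.0008 z 0.0526 tilt 0.1503 yaw 99.75 | Fu -0.51 Fv 0.29 Fz -1.31 | Qend s 0.0958 z 0.0446 Pend s -0.1019 z 0.0746 t 9.90 w 0.0576
```

Emit:
{"api": "apply_moves", "payload": {
  "moves": [
    [-0.008,0,-0.001,0,0,0,0.4],
    [-0.0148,0,-0.0022,0,0,0,0.4],
    [-0.0148,0,-0.0022,0,0,0,0.4]
  ]
}}

```text
time_s: 10.2
tool_pos: [0.5281, -0.1946, 0.0526]
tool_rot: [-180.0, -8.6, 99.7]
force: [0.5, 1.7, -0.1]
grip_width: 0.0574
grasp_force: 60.0
```

Emit:
{"api": "apply_moves", "payload": {
  "moves": [
    [-0.005,0,-0.0007,0,0,0,0.4],
    [-0.01,0,-0.0015,0,0,0,0.4],
    [-0.01,0,-0.0015,0,0,0,0.4]
  ]
}}

```text
time_s: 10.5
tool_pos: [0.5285, -0.1967, 0.0526]
tool_rot: [-180.0, -8.6, 99.7]
force: [-0.3, 4.5, -0.5]
grip_width: 0.0574
grasp_force: 60.0
```

Emit:
{"api": "apply_moves", "payload": {
  "moves": [
    [-0.005,0,-0.0007,0,0,0,0.4],
    [-0.01,0,-0.0015,0,0,0,0.4],
    [-0.01,0,-0.0015,0,0,0,0.4]
  ]
}}

```text
time_s: 10.8
tool_pos: [0.5288, -0.1987, 0.0526]
tool_rot: [-180.0, -8.6, 99.7]
force: [-0.8, 4.8, -0.4]
grip_width: 0.0574
grasp_force: 60.0
```

```bash
python3 -c "
from h import *
st()"
```

```text
s -0.0002 v 0.0009 z 0.0526 tilt 0.1505 yaw 99.75 | Fu -4.86 Fv -0.01 Fz -0.35 | Qend s 0.1028 z 0.0446 Pend s -0.0949 z 0.0746 t 10.80 w 0.0574
```

Emit:
{"api": "apply_moves", "payload": {
  "moves": [
    [-0.007,0,-0.001,0,0,0,0.4],
    [-0.0148,0,-0.0022,0,0,0,0.4],
    [-0.0198,0,-0.003,0,0,0,0.4],
    [-0.0198,0,-0.003,0,0,0,0.4],
    [-0.0198,0,-0.003,0,0,0,0.4]
  ]
}}

```text
time_s: 11.3
tool_pos: [0.5294, -0.2019, 0.0526]
tool_rot: [-180.0, -8.7, 99.8]
force: [-0.7, 5.7, -0.3]
grip_width: 0.0574
grasp_force: 60.0
```

```bash
python3 -c "
from h import *
st()"
```

```text
s 0.0031 v 0.0009 z 0.0526 tilt 0.1515 yaw 99.77 | Fu -5.77 Fv 0.26 Fz -0.32 | Qend s 0.1061 z 0.0445 Pend s -0.0917 z 0.0746 t 11.30 w 0.0574
```

Emit:
{"api": "apply_moves", "payload": {
  "moves": [
    [-0.007,0,-0.001,0,0,0,0.4],
    [-0.0148,0,-0.0022,0,0,0,0.4],
    [-0.0148,0,-0.0022,0,0,0,0.4],
    [-0.0148,0,-0.0022,0,0,0,0.4]
  ]
}}

```text
time_s: 11.7
tool_pos: [0.5298, -0.2042, 0.0525]
tool_rot: [-180.0, -8.7, 99.8]
force: [-0.9, 7.2, -0.7]
grip_width: 0.0575
grasp_force: 60.0
```

```bash
python3 -c "
from h import *
st()"
```

```text
s 0.0054 v 0.0009 z 0.0525 tilt 0.1524 yaw 99.79 | Fu -7.22 Fv 0.35 Fz -0.72 | Qend s 0.1084 z 0.0443 Pend s -0.0893 z 0.0747 t 11.70 w 0.0575
```

Emit:
{"api": "apply_moves", "payload": {
  "moves": [
    [-0.007,0,-0.001,0,0,0,0.4],
    [-0.0148,0,-0.0022,0,0,0,0.4],
    [-0.0198,0,-0.003,0,0,0,0.4],
    [-0.0198,0,-0.003,0,0,0,0.4],
    [-0.0198,0,-0.003,0,0,0,0.4]
  ]
}}

```text
time_s: 12.2
tool_pos: [0.5303, -0.2072, 0.0524]
tool_rot: [-179.9, -8.8, 99.8]
force: [-1.1, 7.7, -0.5]
grip_width: 0.0573
grasp_force: 60.0
```

Run:
```python
from h import *
st()
s=viewer.read_camera('side')[110:230,270:390,::-1]; t=viewer.read_camera('top')[190:250,370:470,::-1]
im=np.zeros((400,800,3),np.uint8); im[:,:400]=cv2.resize(s,(400,400),interpolation=cv2.INTER_CUBIC); im[:240,400:]=cv2.resize(t,(400,240),interpolation=cv2.INTER_CUBIC); cv2.imwrite('pics/q.png',im); st()
```

```text
s 0.0085 v 0.0009 z 0.0524 tilt 0.1538 yaw 99.82 | Fu -7.79 Fv 0.19 Fz -0.47 | Qend s 0.1114 z 0.0441 Pend s -0.0863 z 0.0747 t 12.20 w 0.0573
s 0.0084 v 0.0009 z 0.0524 tilt 0.1538 yaw 99.82 | Fu -9.03 Fv 0.71 Fz -0.27 | Qend s 0.1114 z 0.0441 Pend s -0.0863 z 0.0747 t 12.30 w 0.0573
```

View pics/q.png

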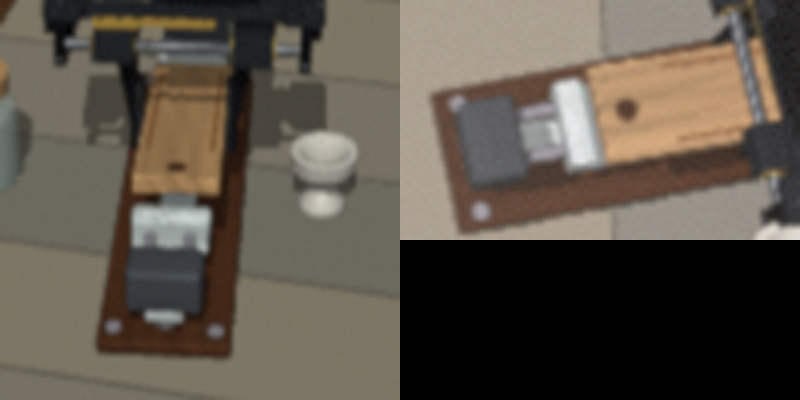

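The board's near end sits right at the lip of the near jaw (top crop x≈590), and the far jaw is being pushed at about 8.4 N (~15 mm). A touch more push, then lower in stages.

Emit:
{"api": "apply_moves", "payload": {
  "moves": [
    [-0.006,0,-0.001,0,0,0,0.4],
    [-0.0124,0,-0.0019,0,0,0,0.4],
    [-0.0124,0,-0.0019,0,0,0,0.4],
    [-0.0124,0,-0.0019,0,0,0,0.4]
  ]
}}

```text
time_s: 12.7
tool_pos: [0.5306, -0.2091, 0.0524]
tool_rot: [-179.9, -8.9, 99.8]
force: [-1.9, 9.3, -0.5]
grip_width: 0.0571
grasp_force: 60.0
```

```bash
python3 -c "
from h import *
st()"
```

```text
s 0.0104 v 0.0009 z 0.0524 tilt 0.1546 yaw 99.83 | Fu -9.52 Fv -0.29 Fz -0.52 | Qend s 0.1133 z 0.0440 Pend s -0.0843 z 0.0748 t 12.70 w 0.0571
```

Emit:
{"api": "apply_moves", "payload": {
  "moves": [
    [-0.001,0,0.008,0,-0.01,0,0.4],
    [-0.002,0,0.016,0,-0.02,0,0.4],
    [-0.003,0,0.023,0,-0.03,0,0.4],
    [-0.005,0,0.03,0,-0.04,0,0.4],
    [-0.006,0,0.0375,0,-0.05,0,0.4],
    [-0.006,0,0.0375,0,-0.05,0,0.4],
    [-0.006,0,0.0375,0,-0.05,0,0.4]
  ]
}}

```text
time_s: 13.4
tool_pos: [0.5306, -0.2089, 0.0446]
tool_rot: [-179.9, -4.6, 99.8]
force: [-1.0, 9.5, -0.8]
grip_width: 0.0574
grasp_force: 60.0
```

```bash
python3 -c "
from h import *
o=st()[0];print(o['wrist_torque'])"
```

```text
s 0.0102 v 0.0009 z 0.0446 tilt 0.0794 yaw 99.85 | Fu -9.52 Fv 0.59 Fz -0.82 | Qend s 0.1135 z 0.0439 Pend s -0.0859 z 0.0598 t 13.40 w 0.0574
[ 1.89380377  0.18824556 -0.05998802]
```

Emit:
{"api": "apply_moves", "payload": {
  "moves": [
    [-0.001,0,0.009,0,-0.011,0,0.4],
    [-0.001,0,0.017,0,-0.022,0,0.4],
    [-0.002,0,0.0255,0,-0.033,0,0.4],
    [-0.002,0,0.0255,0,-0.033,0,0.4],
    [-0.002,0,0.0255,0,-0.033,0,0.4]
  ]
}}

```text
time_s: 13.9
tool_pos: [0.5307, -0.2091, 0.0394]
tool_rot: [-179.9, -1.7, 99.8]
force: [-1.3, 8.5, -0.5]
grip_width: 0.0573
grasp_force: 60.0
```

```bash
python3 -c "
from h import *
o=st()[0];print(o['wrist_torque'])"
```

```text
s 0.0104 v 0.0010 z 0.0394 tilt 0.0296 yaw 99.84 | Fu -8.57 Fv 0.09 Fz -0.48 | Qend s 0.1136 z 0.0439 Pend s -0.0864 z 0.0498 t 13.90 w 0.0573
[ 1.96143851  0.20580025 -0.17708807]
```

Emit:
{"api": "apply_moves", "payload": {
  "moves": [
    [0,0,0.008,0,-0.01,0,0.4],
    [0,0,0.0155,0,-0.02,0,0.4],
    [0,0,0.0155,0,-0.02,0,0.4],
    [0,0,0.0155,0,-0.02,0,0.4]
  ]
}}

```text
time_s: 14.3
tool_pos: [0.5309, -0.2098, 0.0373]
tool_rot: [-179.9, 0.1, 99.8]
force: [-3.8, 8.3, 5.3]
grip_width: 0.0576
grasp_force: 60.0
```

```bash
python3 -c "
from h import *
o=st()[0];print(o['wrist_torque'])"
```

```text
s 0.0111 v 0.0011 z 0.0373 tilt -0.0016 yaw 99.80 | Fu -8.85 Fv -2.38 Fz 5.31 | Qend s 0.1141 z 0.0450 Pend s -0.0859 z 0.0447 t 14.30 w 0.0576
[ 1.98408158  0.69198933 -0.08260817]
```

Emit:
{"api": "apply_moves", "payload": {
  "moves": [
    [0,0,-0.007,0,0,0,0.4],
    [0.01,0,-0.007,0,0,0,0.4],
    [0.02,0,-0.007,0,0,0,0.4],
    [0.03,0,-0.007,0,0,0,0.4],
    [0.03,0,-0.007,0,0,0,0.4],
    [0.03,0,-0.007,0,0,0,0.4]
  ]
}}

```text
time_s: 14.9
tool_pos: [0.5299, -0.2044, 0.0377]
tool_rot: [-180.0, 0.1, 99.8]
force: [-1.0, 6.9, -2.2]
grip_width: 0.0574
grasp_force: 60.0
```

```bash
python3 -c "
from h import *
o=st()[0];print(o['wrist_torque'])"
```

```text
s 0.0057 v 0.0010 z 0.0377 tilt -0.0018 yaw 99.79 | Fu -6.97 Fv 0.14 Fz -2.23 | Qend s 0.1086 z 0.0453 Pend s -0.0914 z 0.0450 t 14.90 w 0.0574
[ 1.57425911 -0.04659681 -0.11433418]
```

Emit:
{"api": "apply_moves", "payload": {
  "moves": [
    [0.01,0,0,0,0,0,0.4],
    [0.02,0,0,0,0,0,0.4],
    [0.03,0,0,0,0,0,0.4],
    [0.03,0,0,0,0,0,0.4],
    [0.03,0,0,0,0,0,0.4]
  ]
}}

```text
time_s: 15.4
tool_pos: [0.5291, -0.2005, 0.038]
tool_rot: [180.0, 0.2, 99.7]
force: [1.1, 4.4, -4.8]
grip_width: 0.0576
grasp_force: 60.0
```

```bash
python3 -c "
from h import *
o=st()[0];print(o['wrist_torque'])"
```

```text
s 0.0017 v 0.0009 z 0.0380 tilt -0.0043 yaw 99.73 | Fu -4.11 Fv 1.80 Fz -4.83 | Qend s 0.1046 z 0.0460 Pend s -0.0954 z 0.0451 t 15.40 w 0.0576
[ 0.99042765 -0.27760326 -0.01146931]
```

Emit:
{"api": "apply_moves", "payload": {
  "moves": [
    [0,0,0.004,0,0,0,0.4],
    [0.01,0,0.006,0,0,0,0.4],
    [0.018,0,0.006,0,0,0,0.4],
    [0.018,0,0.006,0,0,0,0.4],
    [0.018,0,0.006,0,0,0,0.4]
  ]
}}

```text
time_s: 15.9
tool_pos: [0.5288, -0.1979, 0.0375]
tool_rot: [180.0, 0.3, 99.7]
force: [-0.2, 0.3, 1.3]
grip_width: 0.0574
grasp_force: 60.0
```

Run:
```python
from h import *
o=st()[0];print(o['wrist_torque'])
s=viewer.read_camera('side')[120:210,280:370,::-1]; t=viewer.read_camera('top')[190:250,370:470,::-1]
im=np.zeros((400,800,3),np.uint8); im[:,:400]=cv2.resize(s,(400,400),interpolation=cv2.INTER_CUBIC); im[:240,400:]=cv2.resize(t,(400,240),interpolation=cv2.INTER_CUBIC); cv2.imwrite('pics/r.png',im)
```

```text
s -0.0009 v 0.0010 z 0.0375 tilt -0.0060 yaw 99.71 | Fu -0.35 Fv -0.19 Fz 1.30 | Qend s 0.1020 z 0.0456 Pend s -0.0980 z 0.0444 t 15.90 w 0.0574
[ 0.15943605 -0.14978794 -0.02749027]
```

Emit:
{"api": "apply_moves", "payload": {
  "moves": [
    [0,0,0,0,0,0,0.7],
    [0,0,0,0,0,0,0.8],
    [0,0,0,0,0,0,0.8],
    [0,0,0,0,0,0,0.8],
    [0,0,0,0,0,0,0.8],
    [0,0,0,0,0,0,0.8]
  ]
}}

```text
time_s: 16.6
tool_pos: [0.5285, -0.197, 0.037]
tool_rot: [-180.0, 0.3, 99.7]
force: [0.7, 0.6, -0.6]
grip_width: 0.0693
grasp_force: 0.0
```

Emit:
{"api": "apply_moves", "payload": {
  "moves": [
    [0,0,-0.05,0,0,0,0.8],
    [0,0,-0.15,0,0,0,0.8],
    [0,0,-0.35,0,0,0,0.8],
    [0,0,-0.6,0,0,0,0.8],
    [0.2,0,-0.8,0,0,0,0.8],
    [0.45,0,-1,0,0,0,0.8],
    [0.7,0,-1,0,0,0,0.8],
    [0.95,0,-1,0,0,0,0.8],
    [1,0,-1,0,0,0,0.8],
    [1,0,-1,0,0,0,0.8]
  ]
}}

```text
time_s: 17.6
tool_pos: [0.494, 0.0067, 0.2376]
tool_rot: [179.9, 0.3, 100.2]
force: [0.5, 0.9, 0.4]
grip_width: 0.0697
grasp_force: 0.0
```

Emit:
{"api": "apply_moves", "payload": {
  "moves": [
    [0.25,0,0,0,0,0,0.8],
    [0.5,0,0,0,0,0,0.8],
    [0.75,0,0,0,0,0,0.8],
    [0.9,0,0,0,0,0,0.8],
    [0.9,0,0,0,0,0,0.8],
    [0.9,0,0,0,0,0,0.8]
  ]
}}

```text
time_s: 18.2
tool_pos: [0.4643, 0.178, 0.2355]
tool_rot: [180.0, 0.3, 99.8]
force: [-0.2, -0.4, -0.1]
grip_width: 0.0695
grasp_force: 0.0
```

Run:
```python
from h import *
st()
s=viewer.read_camera('side')[100:220,280:380,::-1]; t=viewer.read_camera('top')[175:260,370:530,::-1]
im=np.zeros((480,800,3),np.uint8); im[:,:400]=cv2.resize(s,(400,480),interpolation=cv2.INTER_CUBIC); im[:212,400:]=cv2.resize(t,(400,212),interpolation=cv2.INTER_CUBIC); cv2.imwrite('pics/f.png',im)
```

```text
s -0.3824 v 0.0002 z 0.2355 tilt -0.0053 yaw 99.79 | Fu 0.40 Fv -0.31 Fz -0.10 | Qend s -0.2794 z 0.2436 Pend s -0.4794 z 0.2425 t 18.20 w 0.0695
```

View pics/f.png

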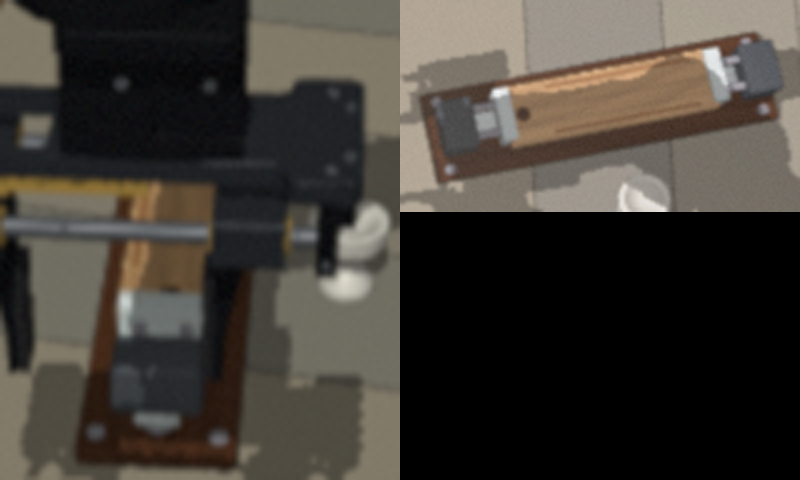

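The top crop shows both lips covering the board ends (x≈510 and 712), equal gaps of about 20 px to both spring blocks, and the board square on the base. The side crop is mostly hidden by the gripper, but the arm is clear of everything, so I'm handing in.

```bash
python3 -c "
from cell import env
print(env.sign_off())"
```

```text
the job is handed in; nothing more can be done
None
```

I fitted the small bread board into the sprung holder, released it and handed the job in at about 18 s; the top view shows both ends under the lips and the board square and centred, but the hand-in returned no verdict.

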